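# Open the push-and-turn safety cap of the red waste jug

### The job

Open the jug with the red cap: swing its yellow hold-down bar fully aside (to whichever side is clear of the tall can), press the red safety cap down firmly and turn it anticlockwise while pressed until it comes free, then lift it off and set it down gently, rim down, flat on the floor of the steel tray beside the culture dish. Leave the bar aside, and leave the blue-capped jug with its bar and everything else where they are.

Things in the scene. Friction and masses are not known exactly. Their poses are not given: they have to be found in the camera images.
- red_jug: fixed white square jug 96 x 96 mm, red label band, in a steel cradle 108 x 108 mm. Origin: centre of its underside, on the cap's axis; z up; its +x points to the bar's post (66 mm from the axis, radius 7 mm). Above the table: shoulder 118 mm; locked cap's rim 130 mm, flat deck 159 mm, rib top 185 mm.
- red_cap_rib (a point): centre of the grip rib on the loose red cap. Rib along this frame's x: 50 mm long, 14 mm thick (y), 26 mm high, on the cap's round deck; rib top 13 mm above, deck 13 mm below, lower rim 42 mm below this point. Cap 65 mm diameter, about 60 g. Locked: its x along the jug's x, this point 172 mm above the table, 1.5 mm play sideways, 5 degrees play in turning.
- red_neck (a point): centre of the neck's rim under the red cap, 146 mm above the table. Bayonet on a spring plug: the cap turns only while pushed down over 5 mm (11 N; bottom stop 8 mm, 14 N). Pressed 6 to 7 mm it turns anticlockwise from above 70 degrees to a stop; let up there, it rises 6 mm above its locked height and pulls straight up (clear after 20 mm more). It cannot turn clockwise.
- red_bar (a joint): angle of the yellow hold-down bar over the red cap: 0 = straight over the cap towards the jug's -x, positive = turned anticlockwise seen from above; stops at -1.6 and 1.6 rad (either side will do). Stays where it is left; about 1.2 N at 100 mm from the hinge moves it.
- red_bar_hinge (a point): point on the vertical hinge axis of the red jug's yellow bar, at the bar's mid-height (196.5 mm above the table); axes as the jug's. Bar 150 mm long from the hinge, 12 mm wide, 11 mm high (underside at 191 mm, 6 mm over the cap's rib); a black button, radius 9 mm, 10 mm high, on top 141 mm from the hinge.
- blue_jug: the same kind of jug with a blue cap and blue label band, same sizes, cradle and bar; leave alone. Origin: centre of its underside.
- blue_cap_rib (a point): rib centre of the blue cap, as for the red one; leave alone.
- blue_bar_tip (a point): button at the free end of the blue jug's yellow bar (bar mid-height), 141 mm from its hinge; leave alone.
- tray_in (a point): centre of the inner floor of the shallow steel tray, 5 mm above the table; the tray is fixed, outside 130 (x) x 270 (y) x 22 mm high, walls 5 mm, axes along its sides.
- dish_center (a point): centre of the flat round glass culture dish with red contents, 88 mm diameter, 16 mm high, lying loose in the tray; leave it there.
- stirrer: blue magnetic stirrer, 130 x 160 mm, 71 mm high, fixed; origin: centre of its underside.
- can_center (a point): centre (half-way up) of the tall loose metal spray can with a green band, 60 mm diameter, 215 mm high: the only bystander near the jugs as tall as the bars, which can strike it.
- jar_center (a point): centre of a loose amber glass jar, 60 mm diameter, 100 mm high.
- beaker_center (a point): centre of a loose open glass beaker, about 62 mm diameter, 85 mm high.
Not all that is in view belongs to the job. Of the things like the part that bears red_cap_rib, leave any that is brown, pink or turquoise; of the rest the larger one is meant.

How it is judged:
By the outcome, as a careful person would: the job done as asked, in the order asked, and still so for the second after the job is handed in, with the robot touching nothing.
It also fails if it takes over 72 s, if anything falls off the work surface, if the arm or the gripper's body presses on something with over 40 N, if the wrist force passes 120 N, or if a joint passes its speed limit or range.

### The arm

A 6-joint arm with a two-finger parallel gripper is mounted at the origin on the work surface. World frame = base frame: x ahead of the robot, y to its left, z up, the work surface at z = 0. Lengths are in m, angles in degrees, forces in N, time in s.
With the tool pointing down it reaches from about 0.35 to 0.875 m from the base axis. Payload 4.2 kg.
Tool frame: the origin (TCP) lies at the very end of the fingers, on their centre line; the grasp point (between the pads) lies 19 mm behind it; z points along the fingers, y is the line along which they close (so a half turn about z gives the same grasp; the last joint's range is limited). The gripper opens to 87 mm and grips with 3 to 60 N. Pads are 19 mm wide; open, the fingers measure 117 mm over their backs; the gripper's body (75 mm by 190 mm) begins 51 mm behind the grasp point.
Start: joints at [87.239, 22.042, 0.453, 0, -68.411, -14.817], TCP at [0.189, 0.596, 0.223] pointing down, gripper open.
Joint ranges: [-179.83, 179.83], [-69.29, 118.12], [-61.27, 80.66], [-181.25, 117.63], [-171.15, -9.14], [-177.46, 177.46]. Speed limits (degrees/s): [159.86, 159.86, 180, 180, 180, 180].

### API

Orientations are given as a 3x3 rotation matrix whose columns are the frame's x, y, z axes.
In Python, from station import sense, cams, r gives the robot as it stands. The module is installed in compiled form; this text tells all that it offers.
- The arm moves only by the tool step_arm, never from a script. Its argument "targets" is text: rows parted by semicolons, each of 4 numbers parted by spaces: the shift along the tool's x, y, z in cm, then the turn about the tool's z in degrees. In form: x y z turn; .... A call has 1 to 12 rows; each row shifts and turns the commanded pose from where the row before left it, along the tool's axes as they then stand; what a row does not reach is not made up. A row lasts 1/12 s, in which the tool goes at most 41.7 mm and 7.16 degrees, less where a joint would pass 70% of its speed; a pose out of reach is approached as far as the arm can. A call with a gripper value outside its range is refused whole. "claw" is the finger opening in cm, from 0 to 8.7, set as the call begins (left out, the last holds). The fingers move at their own pace and stop on an object; the grip force is fixed at half the most. Time passes only in rows, so rows that do not move let the fingers close. It gives the time, the measured TCP pose, the force, the opening and the grip force at its end, in the units of the state.
- sense(): the state, without advancing time (a new reading comes with each control period).
- cams.capture(name): name is "side" or "top" or "wrist"; returns a dict with "frame" (480x640x3 uint8, blue, green, red), "vertical_fov" (degrees; the focal length in pixels is half the picture's height over the tangent of half this angle, whatever the lens; pixels are square), "cx", "cy" (the principal point, pixels), "dist_coeffs" ([k1, k2, p1, p2, k3] as OpenCV has them; the pictures are not rectified), "eye" and "rotation" of the camera in the world; the wrist camera has in their place "tool_from_camera" (4x4, takes a point from camera to tool coordinates, whose origin is the TCP and whose axes are the flange's). Camera axes: x right, y down, z forward; pixel columns grow to the right and rows downward; lengths in m; the calibration is good to about 2 mm. A picture is of the moment at which its call begins: read the wrist's pose just before it. There is no depth.
- r.finish_job(): hands the job in; it is judged then, once.
The state is a dict: "time_s": time; "joints": joint angles; "joint_velocities": joint speeds; "effort": joint torques, N m; "tcp_pos": TCP position; "ee_rot": TCP orientation; "wrist_force": force on the tool from outside, world axes, zero at the start; "moment": the same for the moment, N m; "gripper_width": opening from 0.0 (shut) to 1.0 (fully open); "gripper_force": force on a finger pad.
Only numpy, scipy, OpenCV 4.12 (cv2) and the standard library are available. Lean on these libraries where they do the work, as an engineer would, in place of code of your own. Each camera call takes 0.05 s, during which the arm holds its last target. There are 200 camera calls.

## Working session

There is one attempt and no reset: what is moved stays moved. The work goes in short steps, Python scripts to look and compute and a tool call to move; the robot and the scene stay as the last step left them, time stands still between calls to the robot, and variables do not carry over. Pictures are saved under pics/ and viewed, at most 10 in all, crops included, and the job is handed in when it is done.

Besides the shell and the picture viewer there is one more tool, called after "Request:" as name(argument=value, ...) on one line, values as JSON. step_arm: Moves the arm, as the interface text tells. Its arguments: {"type":"object","properties":{"targets":{"type":"string"},"claw":{"type":"number"}},"required":["targets"]}

```bash
mkdir -p pics; cat > h.py <<'E'
import numpy as np, cv2
from station import sense, cams, r
def cam(name):
    s=sense(); c=cams.capture(name)
    f=240/np.tan(np.radians(c["vertical_fov"])/2)
    c["K"]=np.array([[f,0,c["cx"]],[0,f,c["cy"]],[0,0,1]])
    if name=="wrist":
        T=np.array(c["tool_from_camera"]);R=np.array(s["ee_rot"])
        c["R"]=R@T[:3,:3]; c["e"]=R@T[:3,3]+np.array(s["tcp_pos"])
    else: c["R"]=np.array(c["rotation"]);c["e"]=np.array(c["eye"])
    c["d"]=np.array(c["dist_coeffs"],float)
    return c
def at(c,u,v,z):
    p=cv2.undistortPoints(np.array([[[u,v]]],float),c["K"],c["d"])[0,0]
    d=c["R"]@np.array([p[0],p[1],1]); return c["e"]+d*(z-c["e"][2])/d[2]
def px(c,P):
    P=np.atleast_2d(np.array(P,float)); R=c["R"].T
    return cv2.projectPoints(P,cv2.Rodrigues(R)[0],-R@c["e"],c["K"],c["d"])[0][:,0]
E
python3 - <<'E'
from h import *
import pickle
for n in("top","side"):
    c=cam(n);cv2.imwrite(f"pics/{n}0.png",c["frame"]);pickle.dump(c,open(n+".pkl","wb"));print(n,c["e"],c["R"].round(2).tolist(),c["vertical_fov"])
s=sense();print(s["ee_rot"],s["tcp_pos"],s["wrist_force"])
E
```

```text
top [ 0.35333734 -0.04299635  1.49044536] [[0.01, -0.99, 0.12], [-1.0, -0.01, 0.01], [-0.01, -0.12, -0.99]] 43.56161740715815
side [ 0.02780414 -0.56830027  0.9334481 ] [[0.72, -0.52, 0.47], [-0.7, -0.53, 0.48], [-0.0, -0.67, -0.74]] 45.16950872965801
[[ 9.53280266e-01 -3.02086863e-01 -5.11138894e-04]
 [-3.02087281e-01 -9.53278317e-01 -1.92992273e-03]
 [ 9.57466795e-05  1.99416581e-03 -9.99998007e-01]] [0.18854531 0.59531513 0.22156499] [-0.03642394 -0.61020749 -0.92212766]
```

View pics/top0.png

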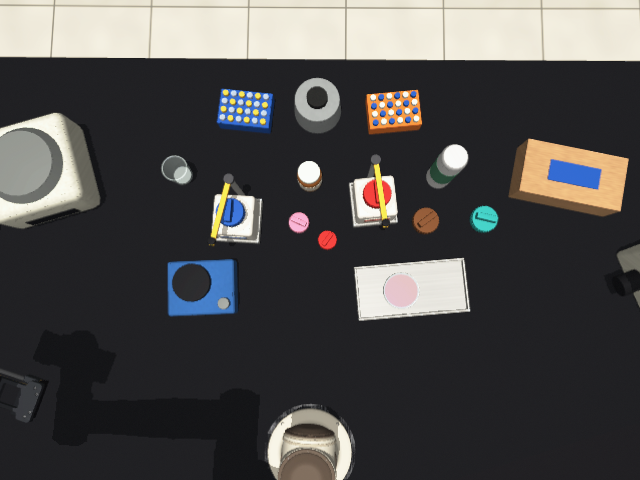

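View pics/side0.png

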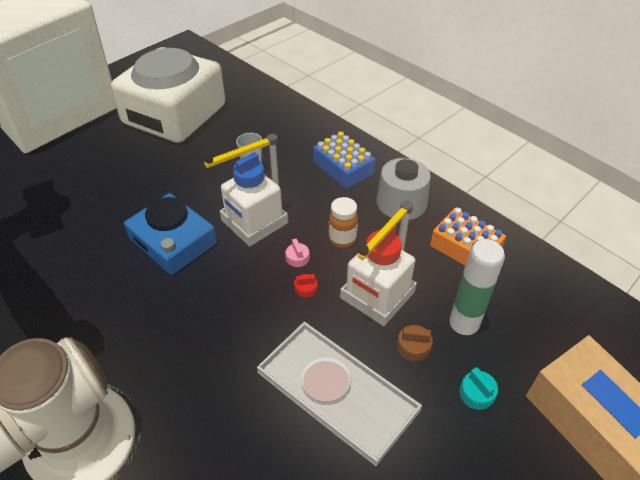

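The top view shows five caps: red on the jug (377,193), small loose red (327,240), pink (299,222), brown (426,220) and turquoise (484,219). The one meant is the larger red, the cap on the jug. The can at (448,165) is on the right (−y) side, so the bar should swing left (+y). Next: an enlarged crop and rough positions.

```bash
python3 - <<'E'
from h import *
import pickle
c=pickle.load(open("top.pkl","rb"))
f=c["frame"][90:330,290:500];cv2.imwrite("pics/crop.png",cv2.resize(f,None,fx=2.5,fy=2.5,interpolation=cv2.INTER_CUBIC))
for n,u,v,z in[("hinge",376,160,.2),("tip",386,224,.205),("cap",377,193,.172),("can",455,157,.215),("canbase",437,182,0),("jar",309,169,.1),("dish",401,290,.021),("t1",355,267,.022),("t2",464,259,.022),("t3",469,311,.022),("t4",359,319,.022),("smallred",327,240,.02)]:print(n,at(c,u,v,z).round(3))
E
```

```text
hinge [ 0.663 -0.145  0.2  ]
tip [ 0.521 -0.166  0.205]
cap [ 0.595 -0.149  0.172]
can [ 0.667 -0.315  0.215]
canbase [ 0.656 -0.314  0.   ]
jar [0.664 0.005 0.1  ]
dish [ 0.384 -0.219  0.021]
t1 [ 0.439 -0.108  0.022]
t2 [ 0.46  -0.374  0.022]
t3 [ 0.335 -0.383  0.022]
t4 [ 0.313 -0.117  0.022]
smallred [ 0.505 -0.039  0.02 ]
```

View pics/crop.png

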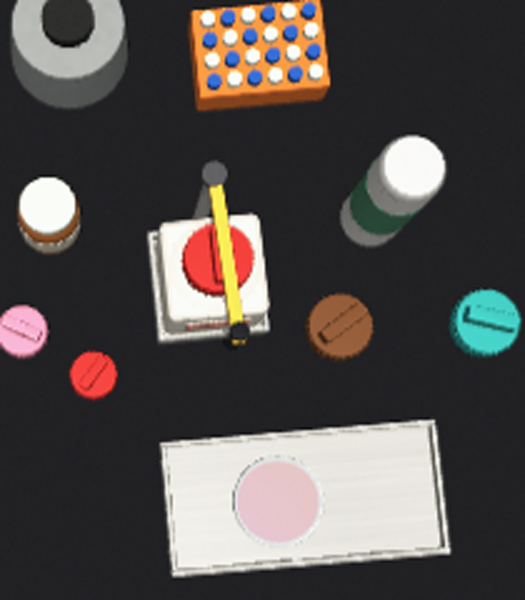

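The crop shows the red cap at (217,258), rib running almost along world x, under the bar from (214,175) to (238,335). The can is to its right. The positions agree with the given sizes: hinge to cap 68 mm, hinge to button 143 mm, tray 270×127 mm. First I lift and turn the tool to yaw −176°.

Request:
step_arm(targets="0 0 -4 0;0 0 -4 7.1;0 0 0 7.1;0 0 0 7.1;0 0 0 7.1;0 0 0 7.1;0 0 0 7.1;0 0 0 7.1;0 0 0 7.1;0 0 0 7.1;0 0 0 7.1;0 0 0 7.1", claw=0)

```text
time_s: 1.1
tcp_pos: [0.1886, 0.5955, 0.3018]
ee_rot: [[-0.105, -0.994, -0.0], [-0.994, 0.105, -0.001], [0.001, 0.0, -1.0]]
wrist_force: [-0.0, -0.2, 0.2]
gripper_width: 0.169
gripper_force: 0.0
```

Request:
step_arm(targets="0 0 0 7.1;0 0 0 7.1;0 0 0 7.1;0 0 0 7.1;0 0 0 7.1;0 0 0 7.1;0 0 0 7.1;0 0 0 7.1;0 0 0 7.1;0 0 0 7.1;0 0 0 7.1;0 0 0 2.2")

```text
time_s: 2.1
tcp_pos: [0.1886, 0.5956, 0.3019]
ee_rot: [[-0.998, -0.065, -0.0], [-0.065, 0.998, -0.001], [0.0, -0.001, -1.0]]
wrist_force: [0.5, 0.7, 0.1]
gripper_width: 0.006
gripper_force: 0.0
```

Request:
step_arm(targets="-1.08 -3.43 0 0;-1.08 -3.43 0 0;-1.08 -3.43 0 0;-1.08 -3.43 0 0;-1.08 -3.43 0 0;-1.08 -3.43 0 0;-1.08 -3.43 0 0;-1.08 -3.43 0 0;-1.08 -3.43 0 0;-1.08 -3.43 0 0;-1.08 -3.43 0 0;-1.08 -3.43 0 0")

```text
time_s: 3.1
tcp_pos: [0.3468, 0.1924, 0.3024]
ee_rot: [[-0.997, -0.071, -0.0], [-0.071, 0.997, 0.0], [0.0, 0.0, -1.0]]
wrist_force: [0.1, -0.9, -0.1]
gripper_width: 0.0
gripper_force: 0.0
```

Request:
step_arm(targets="-1.08 -3.43 0 0;-1.08 -3.43 0 0;-1.08 -3.43 0 0;-1.08 -3.43 0 0;-1.08 -3.43 0 0;-1.08 -3.43 0 0;-1.08 -3.43 0 0;-1.08 -3.43 0 0;-1.08 -3.43 0 0;-1.08 -3.43 0 0;-1.08 -3.43 0 0;-1.08 -3.43 0 0")

```text
time_s: 4.1
tcp_pos: [0.5051, -0.209, 0.3021]
ee_rot: [[-0.998, -0.07, -0.001], [-0.07, 0.998, 0.0], [0.001, 0.0, -1.0]]
wrist_force: [0.5, 0.4, 0.2]
gripper_width: 0.002
gripper_force: 0.0
```

```bash
python3 - <<'E'
from h import *
import pickle
c=cam("wrist");pickle.dump(c,open("w1.pkl","wb"));cv2.imwrite("pics/w1.png",c["frame"]);print(c["e"],c["R"][:,2],sense()["tcp_pos"],sense()["joints"])
E
```

```text
[ 0.43073575 -0.21413149  0.46505878] [ 0.27158719  0.01961641 -0.9622139 ] [ 0.50711286 -0.21344461  0.30099144] [ -5.86263167  12.08319096  -2.45925708   0.14100805 -75.52752138
 -80.36754105]
```

View pics/w1.png

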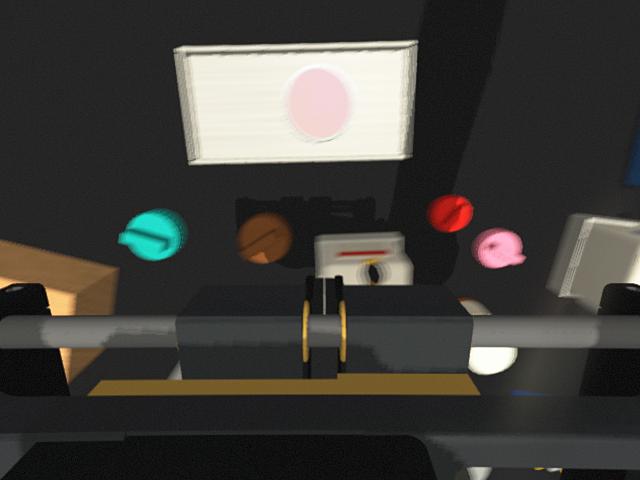

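The wrist picture, slightly blurred, shows the tray at (300,105), brown cap at (265,238), small red at (450,213) and the jug's button at (373,272). The gripper hides what lies beyond. The top-camera estimates are enough for the bar, so I go down beside it on the can side and work out the arc.

Request:
step_arm(targets="-2 0.3 0 0;-2.3 0 0 0;0 0 -0 0;0 0 3 0;0 0 3 0;0 0 3 0;0 0 1.7 0;0 0 0 0;0 0 0 0")

```text
time_s: 4.9
tcp_pos: [0.5472, -0.2012, 0.195]
ee_rot: [[-0.998, -0.071, -0.002], [-0.071, 0.998, -0.0], [0.002, -0.0, -1.0]]
wrist_force: [0.8, -0.4, 0.1]
gripper_width: 0.003
gripper_force: 0.0
```

```bash
cat > arc.py <<'E'
from h import *
s=sense();p=np.array(s["tcp_pos"]);R=np.array(s["ee_rot"]);print(p,s["wrist_force"])
H=np.array([.663,-.145]);q=p[:2]
for a in np.arange(186,84,-6):
    t=np.radians(a);u=np.array([np.cos(t),np.sin(t)]);n=np.array([-u[1],u[0]])
    # half size of closed fingers seen along n: 15 along tool y, 9.5 along tool x
    h=15*abs(n@R[:2,1])+9.5*abs(n@R[:2,0])
    w=H+.115*u+n*(.006+h/1000); d=R[:2,:2].T@(w-q)*100;q=w
    print(a,w.round(3),d.round(2))
E
python3 arc.py
```

```text
[ 0.54719079 -0.20116534  0.19498943] [ 0.7943093  -0.3656277   0.14641438]
186 [ 0.551 -0.178] [-0.53  2.26]
180 [ 0.548 -0.167] [0.2  1.18]
174 [ 0.546 -0.155] [0.09 1.14]
168 [ 0.546 -0.144] [-0.03  1.17]
162 [ 0.546 -0.132] [-0.15  1.18]
156 [ 0.548 -0.12 ] [-0.28  1.17]
150 [ 0.552 -0.108] [-0.41  1.16]
144 [ 0.556 -0.096] [-0.54  1.12]
138 [ 0.562 -0.085] [-0.67  1.07]
132 [ 0.569 -0.075] [-0.79  1.01]
126 [ 0.578 -0.065] [-0.91  0.92]
120 [ 0.587 -0.056] [-1.02  0.82]
114 [ 0.598 -0.048] [-1.12  0.71]
108 [ 0.61  -0.041] [-1.21  0.58]
102 [ 0.622 -0.036] [-1.28  0.44]
96 [ 0.635 -0.032] [-1.33  0.29]
90 [ 0.646 -0.03 ] [-1.15  0.15]
```

Request:
step_arm(targets="-0.3 0.7 0.2 0;-0.2 0.8 0 0;0 0.8 0 0;0.2 1.1 0 0;0.1 1.1 0 0;0 1.2 0 0;-0.2 1.2 0 0;-0.3 1.2 0 0;-0.4 1.2 0 0")

```text
time_s: 5.65
tcp_pos: [0.552, -0.1064, 0.1938]
ee_rot: [[-0.998, -0.07, -0.0], [-0.07, 0.998, -0.0], [0.0, -0.0, -1.0]]
wrist_force: [0.7, -2.0, 0.1]
gripper_width: 0.003
gripper_force: 0.8
```

Request:
step_arm(targets="-0.5 1.1 0 0;-0.7 1.1 0 0;-0.8 1 0 0;-0.9 0.9 0 0;-1 0.8 0 0;-1.1 0.7 0 0;-1.2 0.6 0 0;-1.3 0.4 0 0")

```text
time_s: 6.32
tcp_pos: [0.623, -0.0356, 0.1931]
ee_rot: [[-0.998, -0.07, -0.001], [-0.07, 0.998, 0.0], [0.001, 0.0, -1.0]]
wrist_force: [-0.3, -2.8, 0.5]
gripper_width: 0.01
gripper_force: 0.7
```

Request:
step_arm(targets="-0.7 0.1 0 0;-0.7 0.1 0 0;0 0 0 0")

```text
time_s: 6.57
tcp_pos: [0.6375, -0.033, 0.1929]
ee_rot: [[-0.998, -0.07, 0.0], [-0.07, 0.998, 0.0], [-0.0, 0.0, -1.0]]
wrist_force: [0.5, 0.4, -0.6]
gripper_width: 0.008
gripper_force: 0.0
```

```bash
python3 - <<'E'
from h import *
import pickle
c=cam("top");pickle.dump(c,open("top.pkl","wb"))
f=c["frame"][100:260,260:460];cv2.imwrite("pics/crop2.png",cv2.resize(f,None,fx=3.5,fy=3.5,interpolation=cv2.INTER_CUBIC));s=sense();print(s["tcp_pos"],s["wrist_force"])
E
```

```text
[ 0.63688708 -0.03325303  0.19304583] [-0.09756748 -0.40546747  0.12699166]
```

View pics/crop2.png

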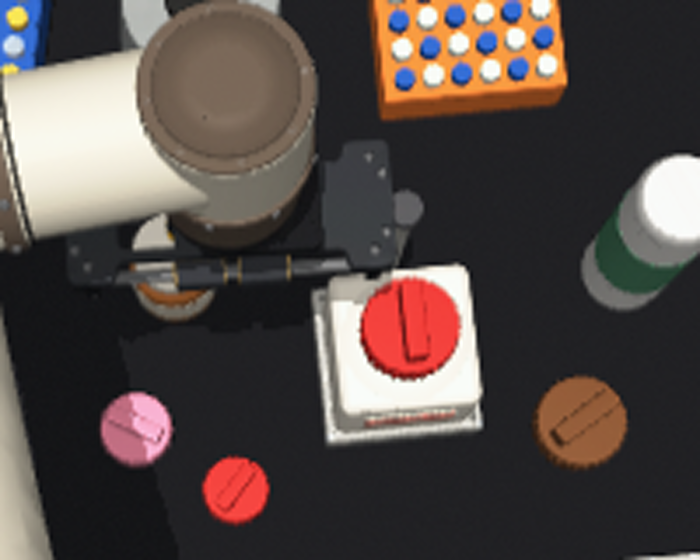

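The cap is now uncovered: rib from (407,283) to (417,358) in the crop, cap centre (410,327). The bar is under the gripper, pointing left. I push on gently to the stop.

Request:
step_arm(targets="-0.3 0 0 0;-0.3 0 0 0;-0.3 0 0 0;0 0 0 0")

```text
time_s: 6.95
tcp_pos: [0.6397, -0.0334, 0.1934]
ee_rot: [[-0.997, -0.07, -0.013], [-0.07, 0.998, -0.001], [0.013, 0.0, -1.0]]
wrist_force: [-13.1, 1.7, 7.1]
gripper_width: 0.003
gripper_force: 6.3
```

Request:
step_arm(targets="-0.3 0 0 0;-0.3 0 0 0;0 0 0 0")

```text
time_s: 7.2
tcp_pos: [0.64, -0.0334, 0.1933]
ee_rot: [[-0.997, -0.069, -0.027], [-0.069, 0.998, -0.002], [0.027, 0.0, -1.0]]
wrist_force: [-25.0, 4.7, 13.6]
gripper_width: 0.006
gripper_force: 12.6
```

The bar is at its stop (25 N). Backing off, rising and opening the gripper, then fitting the cap's position in both fixed views.

Request:
step_arm(targets="1 0 0 0;1.5 0 0 0;0 0 -3 0;0 0 -3 0;0 0 -3 0;3.5 0 0 0;3.5 0 0 0;3.5 0 0 0;3.5 0 0 0;0 0 0 0", claw=0)

```text
time_s: 8.03
tcp_pos: [0.4807, -0.045, 0.2844]
ee_rot: [[-0.998, -0.069, -0.001], [-0.069, 0.998, 0.001], [0.001, 0.001, -1.0]]
wrist_force: [0.1, -0.6, -0.2]
gripper_width: 0.002
gripper_force: 0.0
```

```bash
cat > fit.py <<'E'
from h import *
import pickle
from scipy.optimize import minimize
cs={n:cam(n) for n in("top","side")}
for n in cs: pickle.dump(cs[n],open(n+".pkl","wb"))
a=np.linspace(0,2*np.pi,60)
def model(x,y,c):
    yaw=np.radians(4);P=[[x+.0325*np.cos(t),y+.0325*np.sin(t),z] for t in a for z in(.130,.159)]
    hull=[np.array(P)]
    B=[]
    for i in(-1,1):
        for j in(-1,1):
            for z in(.159,.185):
                u=.025*i;v=.007*j;B.append([x+u*np.cos(yaw)-v*np.sin(yaw),y+u*np.sin(yaw)+v*np.cos(yaw),z])
    m=np.zeros((480*8,640*8),np.uint8)
    for Q in(np.array(P),np.array(B)):
        cv2.fillConvexPoly(m,cv2.convexHull(np.round(px(c,Q)*8+3.5).astype(np.int32)),255)
    return cv2.resize(m,(640,480),interpolation=cv2.INTER_AREA)/255.
M={}
for n,c in cs.items():
    b,g,r_=[c["frame"][...,i].astype(float) for i in range(3)]
    m=((r_>90)&(g<.45*r_)&(b<.45*r_)).astype(np.uint8)
    k,l,st,ce=cv2.connectedComponentsWithStats(m)
    u,v=px(c,[.595,-.149,.165])[0]
    i=min((i for i in range(1,k) if st[i,4]>60),key=lambda i:np.hypot(*(ce[i]-[u,v])))
    M[n]=(l==i).astype(float);print(n,(u,v),ce[i],st[i])
def cost(p,ns): return sum(((model(*p,cs[n])-M[n])**2).sum() for n in ns)
for ns in(["top"],["side"],["top","side"]):
    o=minimize(cost,[.595,-.149],args=(ns,),method="Nelder-Mead",options=dict(initial_simplex=[[.595,-.149],[.60,-.149],[.595,-.144]],xatol=1e-4,fatol=.1));print(ns,o.x.round(4),o.fun)
v=[cv2.resize(cs["top"]["frame"][140:260,300:460],(640,480),interpolation=cv2.INTER_CUBIC)]
cv2.imwrite("pics/t3.png",v[0])
print(sense()["tcp_pos"])
E
python3 fit.py
```

```text
top (np.float64(376.53067480719415), np.float64(193.54480886355256)) [376.55484897 193.45786963] [363 180  28  28 629]
side (np.float64(382.9413917084024), np.float64(239.85504717077725)) [383.62241055 245.54237288] [ 366  224   35   41 1062]
['top'] [ 0.5974 -0.1504] 64.3909265667051
['side'] [ 0.5993 -0.1487] 104.07201845444061
['top', 'side'] [ 0.5981 -0.1492] 172.63523260284506
[ 0.48583244 -0.04441846  0.2848951 ]
```

View pics/t3.png

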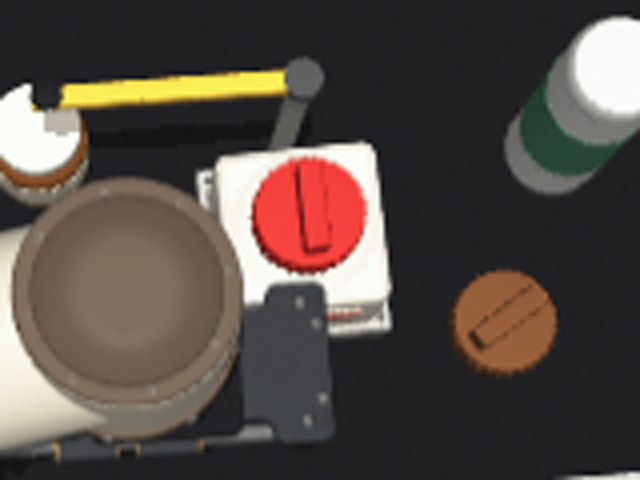

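The bar lies fully aside to the left: hinge (305,78), tip (47,97). The cap is clear at (309,215), rib along jug x. The two views agree to 2 mm on the cap axis, about (0.598, −0.150). I go above it with the gripper part open.

Request:
step_arm(targets="-2.6 -2.8 0 0;-2.6 -2.8 0 0;-2.6 -2.8 0 0;-2.6 -2.9 0 -1;0 0 2 0;0 0 2 0;0 0 1 0;0 0 0 0;0 0 0 0", claw=5)

```text
time_s: 8.88
tcp_pos: [0.5988, -0.1497, 0.2335]
ee_rot: [[-0.996, -0.088, -0.0], [-0.088, 0.996, -0.001], [0.0, -0.001, -1.0]]
wrist_force: [0.1, -0.1, 0.8]
gripper_width: 0.547
gripper_force: 0.0
```

```bash
cat > d.py <<'E'
from h import *
import sys
s=sense();R=np.array(s["ee_rot"]);p=np.array(s["tcp_pos"])
print(p,np.degrees(np.arctan2(R[1,0],R[0,0])),R.T@(np.array(eval(sys.argv[1]))-p)*100,s["joints"][5],s["wrist_force"])
E
python3 d.py "[.598,-.150,.162]"; python3 - <<'E'
from h import *
c=cam("side");u,v=map(int,px(c,[.598,-.15,.19])[0]);print(u,v)
cv2.imwrite("pics/s4.png",cv2.resize(c["frame"][v-70:v+70,u-90:u+90],(720,560),interpolation=cv2.INTER_CUBIC))
E
```

```text
[ 0.59876335 -0.14965339  0.23347226] -174.95295018923252 [ 0.07557701 -0.02259775  7.14728216] -85.96485921261257 [ 0.05986365 -0.10012462  0.77712539]
385 229
```

View pics/s4.png

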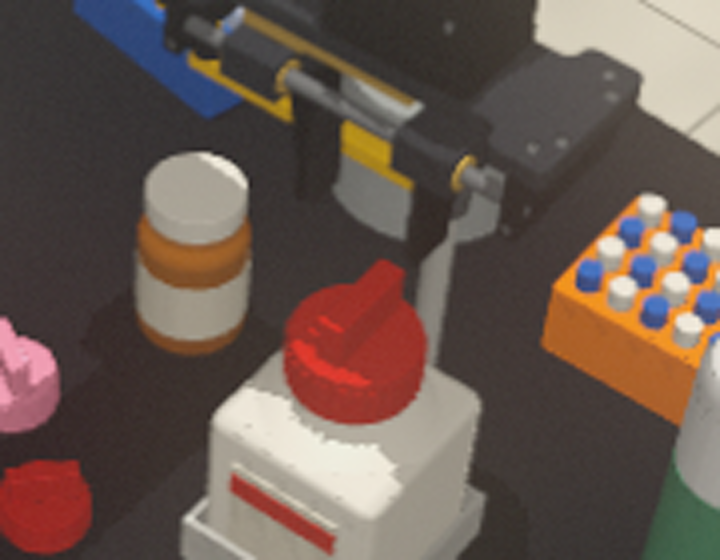

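The fingers at (315,160) and (435,215) straddle the red rib at (375,300), clear on both sides. Down and close.

Request:
step_arm(targets="0.1 0 2 0;0 0 2 0;0 0 2 0;0 0 0.6 0;0 0 0.5 0;0 0 0 0")

```text
time_s: 9.43
tcp_pos: [0.5977, -0.1495, 0.1632]
ee_rot: [[-0.996, -0.088, 0.001], [-0.088, 0.996, -0.0], [-0.001, -0.0, -1.0]]
wrist_force: [0.2, 0.3, 0.5]
gripper_width: 0.575
gripper_force: 0.0
```

Request:
step_arm(targets="0 0 0 0;0 0 0 0;0 0 0 0;0 0 0 0;0 0 0 0;0 0 0 0;0 0 0 0;0 0 0 0", claw=0)

```text
time_s: 10.1
tcp_pos: [0.5973, -0.1498, 0.1628]
ee_rot: [[-0.996, -0.087, 0.0], [-0.087, 0.996, -0.0], [-0.0, -0.0, -1.0]]
wrist_force: [-0.2, -0.6, 1.0]
gripper_width: 0.153
gripper_force: 30.0
```

Request:
step_arm(targets="0 0 0.2 0;0 0 0.2 0;0 0 0.2 0;0 0 0.2 0;0 0 0 0;0 0 0 0")

```text
time_s: 10.6
tcp_pos: [0.5974, -0.1498, 0.1571]
ee_rot: [[-0.996, -0.088, 0.001], [-0.088, 0.996, -0.001], [-0.001, -0.001, -1.0]]
wrist_force: [-3.8, 1.8, 9.7]
gripper_width: 0.158
gripper_force: 30.0
```

Request:
step_arm(targets="0 0 0.15 0;0 0 0 0;0 0 0 0")

```text
time_s: 10.85
tcp_pos: [0.5974, -0.1498, 0.156]
ee_rot: [[-0.996, -0.088, 0.002], [-0.088, 0.996, -0.001], [-0.001, -0.001, -1.0]]
wrist_force: [-5.2, 1.3, 11.5]
gripper_width: 0.16
gripper_force: 30.0
```

Pressed 6.8 mm; now turn anticlockwise (negative about tool z), a little first as a test.

Request:
step_arm(targets="0 0 0 -4;0 0 0 -4;0 0 0 -4;0 0 0 0;0 0 0 0")

```text
time_s: 11.27
tcp_pos: [0.5987, -0.15, 0.1565]
ee_rot: [[-0.956, -0.294, 0.005], [-0.294, 0.956, -0.002], [-0.004, -0.003, -1.0]]
wrist_force: [-2.2, 0.2, 10.8]
gripper_width: 0.158
gripper_force: 30.0
```

```bash
python3 d.py "[.5974,-.1498,.156]"; python3 -c "
from h import *
print(sense()['moment'],sense()['gripper_width'])"
```

```text
[ 0.59866049 -0.15003523  0.15647187] -162.88724040419947 [0.11373234 0.05971273 0.04655715] -73.93836756082582 [-2.18033827  0.23705871 10.75437823]
[0.32223576 0.63837354 0.14474154] 0.15763193400157427
```

Request:
step_arm(targets="0 0 0.05 -5;0 0 0 -5;0 0 0 -5;0 0 0 -5;0 0 0 -5;0 0 0 -5;0 0 0 -5;0 0 0 -5;0 0 0 -5;0 0 0 0")

```text
time_s: 12.1
tcp_pos: [0.5991, -0.1504, 0.1563]
ee_rot: [[-0.465, -0.885, 0.006], [-0.885, 0.465, -0.002], [-0.001, -0.006, -1.0]]
wrist_force: [-0.6, 0.1, 12.7]
gripper_width: 0.158
gripper_force: 30.0
```

```bash
python3 d.py "[.5974,-.1498,.156]"; python3 -c "
from h import *
print(sense()['moment'],sense()['gripper_width'])"
```

```text
[ 0.59905938 -0.15044981  0.15626433] -117.7336828489196 [0.01971877 0.17727331 0.02533914] -28.787594592065336 [-0.63916081  0.06430687 12.65890077]
[0.04217439 0.48505134 0.07583116] 0.15805144476296967
```

Turned 57° so far; on to the stop, watching the moment.

Request:
step_arm(targets="0 0 0 -4;0 0 0 -4;0 0 0 -3;0 0 0 -2;0 0 0 0;0 0 0 0")

```text
time_s: 12.6
tcp_pos: [0.5992, -0.1504, 0.1563]
ee_rot: [[-0.257, -0.966, 0.006], [-0.966, 0.257, -0.002], [0.001, -0.006, -1.0]]
wrist_force: [-0.3, -0.4, 11.6]
gripper_width: 0.164
gripper_force: 30.0
```

```bash
python3 d.py "[.5974,-.1498,.156]"; python3 -c "
from h import *
print(sense()['moment'],sense()['gripper_width'])"
```

```text
[ 0.59923063 -0.15039599  0.15633314] -104.89901056236475 [-0.01055054  0.19244342  0.03206391] -15.954850684526605 [-0.34634595 -0.36196368 11.63161605]
[ 0.07282262  0.46389103 -0.02555588] 0.16359779293714102
```

Request:
step_arm(targets="0 0 0 -2;0 0 0 -2;0 0 0 0;0 0 0 0")

```text
time_s: 12.93
tcp_pos: [0.5994, -0.1504, 0.1564]
ee_rot: [[-0.189, -0.982, 0.006], [-0.982, 0.189, -0.002], [0.001, -0.007, -1.0]]
wrist_force: [-1.0, 0.8, 10.9]
gripper_width: 0.16
gripper_force: 30.0
```

```bash
python3 d.py "[.5974,-.1498,.156]"; python3 -c "
from h import *
print(sense()['moment'],sense()['gripper_width'])"
```

```text
[ 0.59936454 -0.15043523  0.15638278] -100.8977923163705 [-0.02528115  0.20517453  0.03686442] -11.955722335846392 [-0.96322459  0.75388527 10.9202987 ]
[ 0.01470922  0.33323447 -0.02987964] 0.15971177970901962
```

Request:
step_arm(targets="0 0 0 -2;0 0 0 -2;0 0 0 0;0 0 0 0")

```text
time_s: 13.27
tcp_pos: [0.599, -0.1507, 0.1564]
ee_rot: [[-0.121, -0.993, 0.006], [-0.993, 0.121, -0.002], [0.002, -0.006, -1.0]]
wrist_force: [-2.1, -0.5, 11.1]
gripper_width: 0.159
gripper_force: 30.0
```

```bash
python3 d.py "[.5974,-.1498,.156]"; python3 -c "
from h import *
print(sense()['moment'],sense()['gripper_width'])"
```

```text
[ 0.59895471 -0.1506613   0.15636578] -96.97860791256599 [-0.06666779  0.16499149  0.03550836] -8.016269558877395 [-2.05396228 -0.51436476 11.07381042]
[-0.16383708  0.61520058 -0.34252539] 0.15893240526313748
```

The moment has jumped: stop reached. Letting up.

Request:
step_arm(targets="0 0 -0.3 0;0 0 -0.3 0;0 0 -0.3 0;0 0 -0.3 0;0 0 -0.3 0;0 0 0 0;0 0 0 0")

```text
time_s: 13.85
tcp_pos: [0.5986, -0.1505, 0.1666]
ee_rot: [[-0.122, -0.992, 0.003], [-0.992, 0.122, -0.001], [0.001, -0.003, -1.0]]
wrist_force: [4.8, -5.3, -3.2]
gripper_width: 0.158
gripper_force: 30.0
```

Request:
step_arm(targets="0 0 -0.3 0;0 0 -0.3 0;0 0 -0.3 0;0 0 0 0;0 0 0 0")

```text
time_s: 14.27
tcp_pos: [0.5968, -0.1496, 0.1759]
ee_rot: [[-0.121, -0.993, -0.001], [-0.993, 0.121, 0.0], [-0.0, 0.001, -1.0]]
wrist_force: [0.3, -1.3, -1.5]
gripper_width: 0.159
gripper_force: 30.0
```

It's free (only its weight remains). Lift clear.

Request:
step_arm(targets="0 0 -1 0;0 0 -1 0;0 0 -1 0;0 0 -2 0;0 0 -3 0;0 0 -2 0;0 0 0 0;0 0 0 0")

```text
time_s: 14.93
tcp_pos: [0.5978, -0.1493, 0.2794]
ee_rot: [[-0.121, -0.993, 0.005], [-0.993, 0.121, 0.0], [-0.001, -0.005, -1.0]]
wrist_force: [-0.1, 0.0, -1.3]
gripper_width: 0.158
gripper_force: 30.0
```

```bash
python3 - <<'E'
from h import *
c=cam("side");cv2.imwrite("pics/s5.png",c["frame"])
t=cam("top");f=t["frame"]
# dish + tray refinement
g=f[240:335,335:490]
b,gr,rr=[g[...,i].astype(int) for i in range(3)]
m=((rr-gr>18)&(rr>120)).astype(np.uint8)
k,l,st,ce=cv2.connectedComponentsWithStats(m);i=1+np.argmax(st[1:,4]);u=ce[i]+[335,240];print("dish px",u,st[i],at(t,*u,.016).round(4))
w=cv2.morphologyEx((g.min(2)>90).astype(np.uint8),cv2.MORPH_CLOSE,np.ones((7,7)))
cn=max(cv2.findContours(w,0,2)[0],key=cv2.contourArea);q=cv2.boxPoints(cv2.minAreaRect(cn))+[335,240]
P=np.array([at(t,*x,.022)[:2] for x in q]);print(q.round(1).tolist(),P.round(3).tolist(),P.mean(0))
cv2.imwrite("pics/tray.png",cv2.resize(g,None,fx=4,fy=4))
E
```

```text
dish px [400.68408262 290.09599028] [ 50  34  33  33 823] [ 0.3835 -0.2193  0.016 ]
[[353.4, 266.5], [465.0, 257.1], [469.5, 311.3], [357.9, 320.7]] [[0.44, -0.104], [0.465, -0.376], [0.334, -0.384], [0.309, -0.115]] [ 0.38698782 -0.24470464]
```

View pics/s5.png

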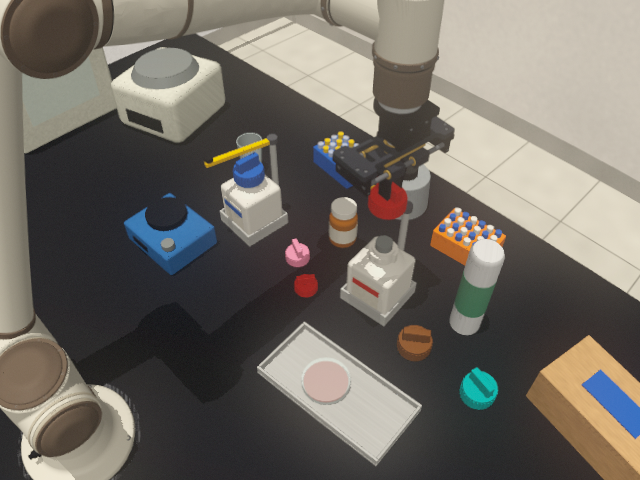

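The red cap hangs in the gripper at (388,198). The red jug's neck is bare and the blue jug is untouched. The tray centre is about (0.387,−0.245), with the dish at (0.384,−0.219). The clear spot on the −y side is (0.394,−0.321).

Request:
step_arm(targets="2.2 2 0 0;2.5 2.3 0 0;2.5 2.3 0 0;2.5 2.3 0 0;2.5 2.3 0 0;2.5 2.3 0 0;2.5 2.3 0 0;2.3 2.4 0 0;0 0 3 0;0 0 3 0;0 0 0 0;0 0 0 0")

```text
time_s: 16.03
tcp_pos: [0.3915, -0.3207, 0.2151]
ee_rot: [[-0.121, -0.993, -0.005], [-0.993, 0.121, 0.002], [-0.001, 0.005, -1.0]]
wrist_force: [0.5, -0.6, 0.3]
gripper_width: 0.158
gripper_force: 30.0
```

```bash
python3 d.py "[.394,-.321,.039]"
```

```text
[ 0.39154483 -0.32073656  0.21506835] -96.97841906900972 [ 1.33085787e-02 -3.39880236e-01  1.76052806e+01] 13.918099849215896 [ 0.48287066 -0.62870205  0.26733936]
```

Request:
step_arm(targets="0 -0.2 3 0;0 0 3 0;0 0 3 0;0 0 3 0;0 0 2 0;0 0 1.5 0;0 0 0.5 0;0 0 0.5 0;0 0 0 0;0 0 0 0")

```text
time_s: 16.87
tcp_pos: [0.3961, -0.3217, 0.0528]
ee_rot: [[-0.121, -0.993, 0.002], [-0.993, 0.121, -0.001], [0.001, -0.002, -1.0]]
wrist_force: [-0.2, 0.2, -0.9]
gripper_width: 0.154
gripper_force: 30.0
```

```bash
python3 - <<'E'
from h import *
c=cam("side");s=sense();print(s["tcp_pos"],s["wrist_force"])
u,v=map(int,px(c,[.39,-.29,.03])[0]);u0,v0=max(u-90,0),max(min(v-75,340),0)
cv2.imwrite("pics/s6.png",cv2.resize(c["frame"][v0:v0+140,u0:u0+180],(720,560),interpolation=cv2.INTER_CUBIC))
E
```

```text
[ 0.39605972 -0.32173501  0.05290977] [ 0.0098541   0.2084338  -0.97448479]
```

View pics/s6.png

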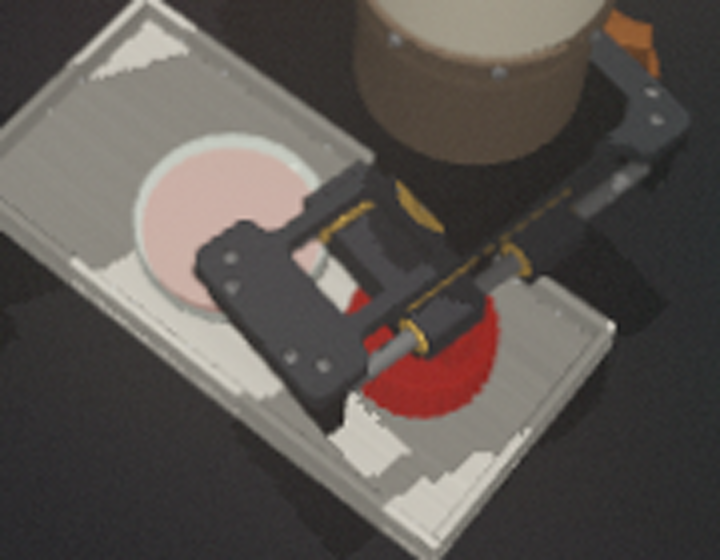

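The cap at (425,355) is over the bare tray floor, between the dish (230,225) and the end wall (520,440), clear of both. I lower it slowly.

Request:
step_arm(targets="0 0 0.3 0;0 0 0.3 0;0 0 0.3 0;0 0 0.2 0;0 0 0.1 0;0 0 0 0;0 0 0 0")

```text
time_s: 17.5
tcp_pos: [0.3948, -0.3213, 0.0395]
ee_rot: [[-0.121, -0.993, -0.0], [-0.993, 0.121, 0.0], [-0.0, 0.0, -1.0]]
wrist_force: [-0.9, 0.8, -1.0]
gripper_width: 0.156
gripper_force: 30.0
```

Request:
step_arm(targets="0 0 0.1 0;0 0 0.1 0;0 0 0 0;0 0 0 0")

```text
time_s: 17.83
tcp_pos: [0.395, -0.3214, 0.0377]
ee_rot: [[-0.121, -0.993, 0.0], [-0.993, 0.121, -0.0], [0.0, -0.0, -1.0]]
wrist_force: [0.0, -0.8, -0.3]
gripper_width: 0.162
gripper_force: 30.0
```

Request:
step_arm(targets="0 0 0.1 0;0 0 0 0;0 0 0 0")

```text
time_s: 18.08
tcp_pos: [0.3951, -0.3214, 0.0376]
ee_rot: [[-0.121, -0.993, 0.0], [-0.993, 0.121, -0.0], [0.0, -0.0, -1.0]]
wrist_force: [-1.0, 1.7, 6.9]
gripper_width: 0.157
gripper_force: 30.0
```

Seated on the floor. Ease off, open, rise.

Request:
step_arm(targets="0 0 -0.1 0;0 0 0 0;0 0 0 0")

```text
time_s: 18.33
tcp_pos: [0.395, -0.3213, 0.0377]
ee_rot: [[-0.121, -0.993, 0.0], [-0.993, 0.121, -0.0], [0.0, -0.0, -1.0]]
wrist_force: [-0.4, 1.0, 2.0]
gripper_width: 0.159
gripper_force: 30.0
```

Request:
step_arm(targets="0 0 0 0;0 0 0 0;0 0 0 0;0 0 0 0;0 0 0 0;0 0 0 0", claw=4)

```text
time_s: 18.83
tcp_pos: [0.3948, -0.3213, 0.0375]
ee_rot: [[-0.122, -0.993, -0.0], [-0.993, 0.122, 0.0], [-0.0, 0.0, -1.0]]
wrist_force: [-0.2, -0.1, 0.4]
gripper_width: 0.441
gripper_force: 0.0
```

Request:
step_arm(targets="0 0 -0.5 0;0 0 -1 0;0 0 -2 0;0 0 -3 0;0 0 -3 0;0 0 -3 0;0 0 -4 0;0 0 -4 0;0 0 -4 0;0 0 -4 0;0 0 0 0;0 0 0 0")

```text
time_s: 19.83
tcp_pos: [0.3955, -0.3216, 0.3265]
ee_rot: [[-0.121, -0.993, 0.007], [-0.993, 0.121, -0.003], [0.002, -0.008, -1.0]]
wrist_force: [0.3, 0.5, -1.8]
gripper_width: 0.461
gripper_force: 0.0
```

```bash
python3 - <<'E'
from h import *
c=cam("side");cv2.imwrite("pics/s7.png",c["frame"]);print(sense()["tcp_pos"],sense()["wrist_force"])
E
```

```text
[ 0.3946953  -0.32105407  0.32400432] [-0.52541324 -0.19743615 -0.38631848]
```

View pics/s7.png

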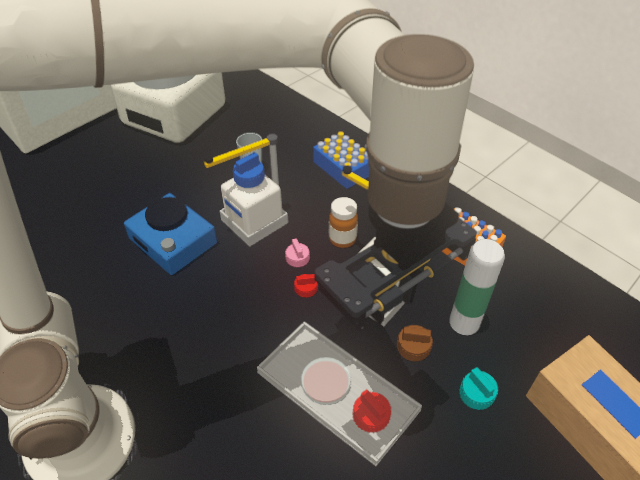

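The cap stands rim down and flat in the tray at (372,411), beside the dish at (326,381). The bar is aside at (355,177), and the blue jug, can and jar have not moved. Handing in.

```bash
python3 -c "
from station import r
print(r.finish_job())"
```

```text
the job is handed in; nothing more can be done
None
```

The job is handed in at about 20 s of the 72 s allowed: the yellow bar is swung fully aside, away from the can, and the red cap is off and set rim down on the tray floor beside the dish; the last picture showed the blue jug, can and jar unmoved.

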